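Pin the cooling plate and hold the surface probe on its mark

TASK

Lock the swing-out cooling plate: push the headed pin down through the aligned holes of fork and lug until its head sits fully home on the fork, and let it go. Then take the surface probe out of its rest and hold its sprung foot gently on the middle of the ring marked on the sloping plate, with the probe square to the plate's face and the foot pushed about half way in, never hard. Finish like that, still holding the probe on the mark, and leave the other things where they are.

Things in the scene. Friction and masses are not known exactly. Their poses are not given: they have to be found in the camera images.
- plate_stand: fixed grey base plate 110 (x) x 280 (y) x 12 mm, origin under its centre on the table, z up. At its -y end (y = -105 mm) a steel fork: two level cheeks 36 x 36 x 10 mm, undersides 24 and 48 mm above the table, joined by a web 12 mm thick on their outer (-y) side; at its +y end (y = +105 mm) the upright hinge post, 62 mm high
- fork_hole (a point): centre of the mouth of the vertical 12 mm hole (2 mm chamfer) in the fork's upper cheek, 58 mm above the table; the same hole runs on through the lug of the swing arm (10 mm thick, in line within about 1 mm at the start; the pin draws it in line) and the lower cheek, 34 mm in all; the base's top lies 46 mm below this point
- swing_arm: steel arm on the vertical hinge post, with the aluminium cooling plate fixed on it; origin on the hinge axis at table height, z up, the arm runs along -y. The plate, 110 x 100 x 10 mm, lies between post and fork; the middle of its upper face is at y = -105, z = 85 mm; it slopes 20 degrees about y, lower edge on the -x side. The arm yields to about 0.6 N sideways at the fork
- ring_mark (a point): centre of the engraved dark ring (22 mm across, dot in the middle) on the upper face of the cooling plate, 8 mm up the slope and 14 mm towards the hinge from the middle of the face; z = the normal of the face (20 degrees off vertical), x = up the slope, y = level, towards the hinge
- lock_pin: loose steel headed pin of 60 g, upright in its rest; origin at the centre of the head's underside (the face that seats), z up along the pin. Below: shank 10 mm thick, 40 mm long, with a cone of 4 mm at its foot. Above: collar 24 mm across and 4 mm thick, then a round grip knob 16 mm across, up to 30 mm above the origin. Seated, its origin is level with fork_hole
- pin_rest: fixed wooden block 60 x 60 x 45 mm with an upright 13 mm hole through its middle, where the pin stands with its collar on the top; origin under its centre. It and the probe rest may change places
- probe: loose surface probe of 90 g, upright in its rest; z runs from foot to handle; origin at the face of the unpressed foot. Foot disc 8 mm across on a 5 mm plunger; steel sleeve 12 mm across from 18 to 50 mm; black handle 20 mm across from 50 to 138 mm, small cap up to 142 mm; it rests on the handle's lower shoulder. Centre of mass about 80 mm from the foot
- probe_tip (a joint): how far the foot is pushed into the probe, 0 to 0.010 m (0.010 = bottomed out); spring of 0.5 N per mm without preload, so half way in is 5 mm and about 2.5 N
- probe_foot (a point): centre of the foot's face (moves with the foot)
- probe_rest: fixed wooden block 60 x 60 x 55 mm with an upright 15 mm hole through its middle, where the probe's sleeve stands, shoulder on the top; lift the probe 50 mm to clear it; origin under its centre
- tape_roll: bystander, roll of tape lying flat, 98 mm across, 25 mm high
- ribbon_reel: bystander, white reel of ribbon lying flat, 74 mm across, 19 mm high
- chocolate_a: bystander, chocolate in a paper cup, 40 x 33 x 25 mm, near the table's front edge
- chocolate_b: bystander, chocolate in a paper cup, 40 x 43 x 25 mm, behind the rests

How it is judged:
On the way, in this order (a step that is already met when the one before it is completed fails the run):
1. the pin is seated in fork and lug and let go (z of lock_pin in the frame of plate_stand below 0.0605 m and horizontal distance between lock_pin and fork_hole below 0.004 m and angle between lock_pin's own z axis and vertical below 0.12 rad and contact force between the fingers and lock_pin below 0.1 N), for 0.2 s.
2. the probe is lifted clear of its rest (height (world z) of probe above 0.06 m and contact force between probe and the fingers above 1 N), for 0.2 s.
At the end, for the whole second after the job is handed in: Pin head within 2.5 mm of the fork top, 4 mm of the hole centre, upright within 7 deg, untouched; gripper holds the probe still: foot within 6 mm of the ring centre, axis within 9 deg of the plate normal, foot in 2 to 8.5 mm (0.6 to 7 N); robot not touching the plate (all of step 1 and distance between probe_foot and ring_mark below 0.006 m and angle between the z axis of probe and the z axis of ring_mark, either way round below 0.16 rad and value of joint probe_tip between 0.002 and 0.0085 m and contact force between probe and swing_arm between 0.6 and 7 N and contact force between probe and the fingers above 1 N and contact force between swing_arm and the arm below 0.1 N and contact force between swing_arm and the fingers below 0.1 N and height (world z) of probe above 0.05 m and linear speed of probe below 0.02 m/s); the arm keeps its last pose, push and grip.
It fails at once if the probe is pressed hard on the plate (over 15 N) (contact force between probe and swing_arm above 15 N).
It fails at once if the tape roll is moved more than 30 mm (distance of tape_roll from where it was at the start of the episode above 0.03 m).
It fails at once if the ribbon reel is moved more than 30 mm (distance of ribbon_reel from where it was at the start of the episode above 0.03 m).
It fails at once if the near chocolate is moved more than 30 mm (distance of chocolate_a from where it was at the start of the episode above 0.03 m).
It fails at once if the far chocolate is moved more than 30 mm (distance of chocolate_b from where it was at the start of the episode above 0.03 m).
It also fails if it takes over 64 s, if anything falls off the work surface, if the arm or the gripper's body presses on something with over 40 N, if the wrist force passes 120 N, or if a joint passes its speed limit or range.

ROBOT

A 6-joint arm with a two-finger parallel gripper is mounted at the origin on a cart in front of the work surface, level with it; the furniture and walls round the work are solid. World frame = base frame: x ahead of the robot, y to its left, z up, the work surface at z = 0. Lengths are in m, angles in rad, forces in N, time in s.
With the tool pointing down it reaches from about 0.35 to 1 m from the base axis. Payload 7.1 kg.
Tool frame: the origin (TCP) lies between the finger pads; the fingertips stand 22 mm ahead of it and the grasp point (between the pads) lies 3 mm ahead of it; z points along the fingers, y is the line along which they close (so a half turn about z gives the same grasp; the last joint's range is limited). The gripper opens to 85 mm and grips with 20 to 120 N. Pads are 22 mm wide; open, the fingers measure 114 mm over their backs; the gripper's body (76 mm by 85 mm) begins 54 mm behind the grasp point. The pads swing forward as they close: fully open they stand 13 mm farther back than shut.
Start: joints at [-1.178, 0.423, 1.63, -0, 1.089, -0.019], TCP at [0.25, -0.573, 0.226] pointing down, gripper open.
Joint ranges: [-3, 3], [-0.9, 2.11], [0.09, 2.58], [-1.31, 4.45], [0.11, 2.69], [-2.54, 2.54]. Speed limits (rad/s): [2.39, 2.39, 3.01, 3.14, 3.14, 3.14].

INTERFACE

Orientations are given as a rotation vector (axis times angle).
In Python, from rig import manip gives the robot as it stands. The module is installed in compiled form; this text tells all that it offers. Calls block until the motion is done:
- manip.move_to(position, orientation): joint-space move of the TCP to a pose.
- manip.servo_line(position, orientation=None, rate=0.15): straight line of the TCP; orientation=None keeps the orientation; rate is the mean speed in m/s.
- manip.set_joints(angles): joint-space move.
- manip.command_gripper(opening, f_grip=None): finger opening in m; f_grip is the grip in N (None keeps the last); returns when the fingers have stopped.
- manip.hold(seconds).
- manip.solve_ik(position, orientation): joint angles nearest the present ones, or None.
- manip.camera(name): name is "scene" or "top"; returns a dict with "image" (420x560x3 uint8, red, green, blue), "fx", "fy", "cx", "cy" (pixels), "k1" (the pictures are not rectified: a ray, as slopes to the right and down, at radius r is drawn at 1 + k1 r^2 times it, then the intrinsics apply), "cam_to_world" (4x4, takes a point from camera to world coordinates). Camera axes: x right, y down, z forward; pixel columns grow to the right and rows downward; lengths in m; the calibration is good to about 2 mm. A picture is of the moment at which its call begins. There is no depth.
A pose or a line that the arm cannot do raises manip.IKError and nothing moves.
- manip.sign_off(): hands the job in; it is judged then, once.
Readings, each from a call of its own:
- manip.get_time(): time.
- manip.get_joint_positions(): joint angles.
- manip.get_joint_vel(): joint speeds.
- manip.get_tau(): joint torques, N m.
- manip.get_position(): TCP position.
- manip.get_ee_rot(): TCP orientation.
- manip.get_contact_force(): force on the tool from outside, world axes, zero at the start.
- manip.get_torque(): the same for the moment, N m.
- manip.get_width(): finger opening in m.
- manip.get_grip_force(): force on a finger pad.
Only numpy, scipy, OpenCV 4.12 (cv2) and the standard library are available. Lean on these libraries where they do the work, as an engineer would, in place of code of your own. Each camera call takes 0.05 s, during which the arm holds its last target. There are 200 camera calls.

## Working session

There is one attempt and no reset: what is moved stays moved. The work goes in short steps, each a Python script; the robot and the scene stay as the last script left them, time stands still between calls to the robot, and variables do not carry over. Pictures are saved under pics/ and viewed, at most 10 in all, crops included, and the job is handed in when it is done.

```bash
mkdir -p pics
cat > h.py <<'E'
import numpy as np, cv2
from rig import manip
def save(name,cams=("scene","top")):
    out={}
    for c in cams:
        d=manip.camera(c); cv2.imwrite(f"pics/{name}_{c}.png",d["image"][:,:,::-1]); np.save(f"pics/{name}_{c}.npy",d,allow_pickle=True); out[c]=d
    return out
def load(name): return np.load(f"pics/{name}.npy",allow_pickle=True).item()
def ray(d,u,v):
    xd=np.array([(u-d["cx"])/d["fx"],(v-d["cy"])/d["fy"]]); x=xd.copy()
    for _ in range(30): x=xd/(1+d["k1"]*(x@x))
    T=np.array(d["cam_to_world"]); r=T[:3,:3]@np.array([x[0],x[1],1]); return T[:3,3],r/np.linalg.norm(r)
def proj(d,P):
    T=np.array(d["cam_to_world"]); p=T[:3,:3].T@(np.asarray(P,float)-T[:3,3]); x=p[:2]/p[2]; x=x*(1+d["k1"]*(x@x))
    return np.array([d["fx"]*x[0]+d["cx"],d["fy"]*x[1]+d["cy"]])
def onz(d,u,v,z):
    o,r=ray(d,u,v); return o+r*(z-o[2])/r[2]
def tri(*obs):
    A=np.zeros((3,3));b=np.zeros(3)
    for d,u,v in obs:
        o,r=ray(d,u,v);M=np.eye(3)-np.outer(r,r);A+=M;b+=M@o
    X=np.linalg.solve(A,b); return X,[proj(d,X)-[u,v] for d,u,v in obs]
E
python3 - <<'E'
from h import *
o=save("a")
for c,d in o.items(): print(c,d["fx"],d["cx"],d["cy"],d["k1"],np.round(d["cam_to_world"],3).tolist())
a=np.vstack([o["scene"]["image"],o["top"]["image"]])
print(manip.get_ee_rot(),manip.get_time())
E
```

```text
scene 487.91594603751014 276.1671324215348 208.68315021892013 0.031833182253612625 [[-0.57, -0.528, 0.629, -0.275], [-0.821, 0.365, -0.439, 0.655], [0.002, -0.767, -0.642, 0.947], [0.0, 0.0, 0.0, 1.0]]
top 538.3437479667612 285.6273079092511 200.86509126333544 -0.006013547725706093 [[-0.008, -0.984, 0.179, 0.325], [-1.0, 0.009, 0.007, 0.041], [-0.009, -0.178, -0.984, 1.519], [0.0, 0.0, 0.0, 1.0]]
[-3.07390624e+00 -6.41992819e-01  3.93406023e-04] 0.1
```

View pics/a_scene.png

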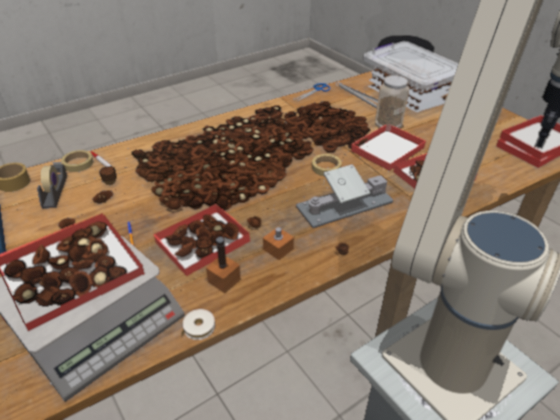

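View pics/a_top.png

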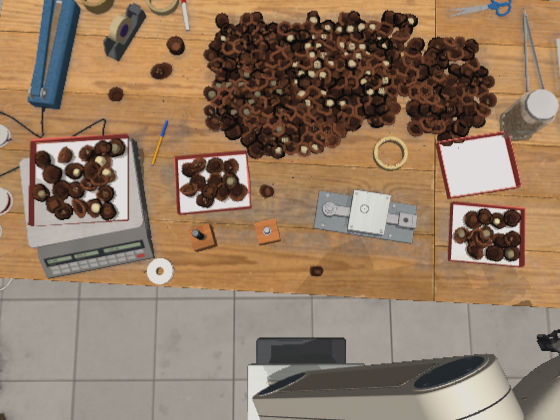

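The top view shows the probe rest at (202,237), the pin rest at (267,232), the stand around (366,216) with the ring at (364,209), and the reel at (160,271). I'll enlarge crops to read exact pixels.

Run:
```python
import cv2,numpy as np
s=cv2.imread("pics/a_scene.png");t=cv2.imread("pics/a_top.png")
R=lambda im,x,y,w,h,k:cv2.resize(im[y:y+h,x:x+w],None,fx=k,fy=k,interpolation=cv2.INTER_CUBIC)
# top: stand x 305-425,y 175-255 ; rests x 180-290,y 205-255
cv2.imwrite("pics/c1.png",np.vstack([R(t,305,182,130,66,6)[:, :780],]))
cv2.imwrite("pics/c2.png",np.vstack([R(t,185,210,100,45,6)[:,:600],R(s,195,220,100,55,6)]))
cv2.imwrite("pics/c3.png",R(s,290,150,110,75,7))
```

```text
(no output)
```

View pics/c1.png

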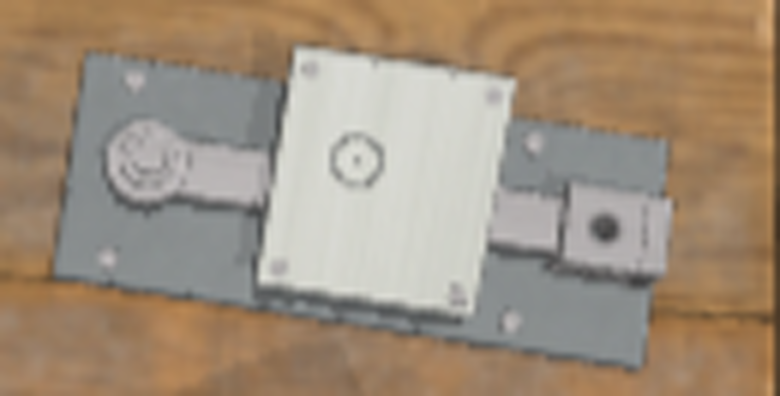

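View pics/c2.png

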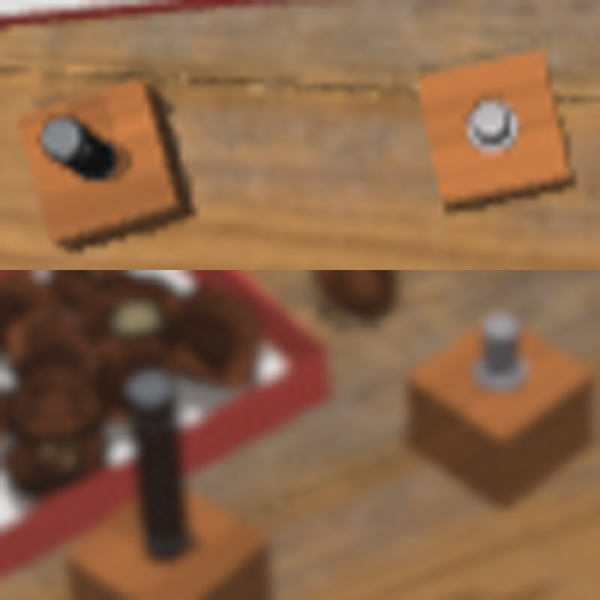

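View pics/c3.png

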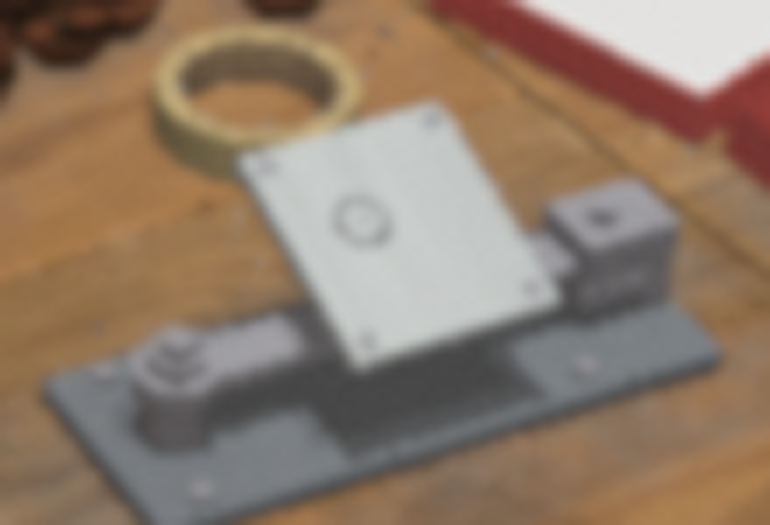

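The crops put the fork hole at c1 (605,228) and c3 (603,217), and the ring at c1 (357,160) and c3 (362,221). In c2 the pin knob top is at (490,118) / (501,322), and the probe cap is at (63,136) / (149,388).

```bash
cat > m.py <<'E'
from h import *
from scipy.optimize import least_squares
S=load("a_scene");T=load("a_top")
f=lambda x,y,x0,y0,k:((x+.5)/k-.5+x0,(y+.5)/k-.5+y0)
c1=lambda x,y:(T,*f(x,y,305,182,6)); c2t=lambda x,y:(T,*f(x,y,185,210,6)); c2s=lambda x,y:(S,*f(x,y-270,195,220,6)); c3=lambda x,y:(S,*f(x,y,290,150,7))
def st(n,a,b):
    X,e=tri(a,b); print(n,np.round(X*1000,1),np.round(e,1).tolist()); return X
H=st("hole",c1(605,228),c3(603,217)); R=st("ring",c1(357,160),c3(362,221))
P=st("pintop",c2t(490,118),c2s(501,322)); C=st("collar",c2t(492,127),c2s(500,374))
Q=st("probetop",c2t(63,136),c2s(149,388)); Sh=st("shoulder",c2t(102,163),c2s(165,548))
# stand fit: base corners z=.012 (top view), hole, ring
a=np.radians(20)
rm=np.array([8*np.cos(a),14,85-0+8*np.sin(a)])/1000  # about plate middle at y=0 of the stand
loc=[(c1(85,53),(.055,.14,.012)),(c1(668,140),(.055,-.14,.012)),(c1(642,367),(-.055,-.14,.012)),(c1(53,275),(-.055,.14,.012)),
 (c3(720,358),(-.055,-.14,.012)),(c3(45,385),(.055,.14,.012)) if 0 else (c3(720,358),(-.055,-.14,.012)),
 (c1(605,228),(0,-.105,.058)),(c3(603,217),(0,-.105,.058)),(c1(357,160),rm),(c3(362,221),rm)]
def W(p,l):
    c,s=np.cos(p[2]),np.sin(p[2]); return np.array([p[0]+c*l[0]-s*l[1],p[1]+s*l[0]+c*l[1],l[2]])
def res(p): return np.concatenate([proj(d,W(p,l))-[u,v] for (d,u,v),l in loc])
best=min((least_squares(res,[.45,-.1,y]) for y in (0,.2,-.2,3.1)),key=lambda r:r.cost)
p=best.x; print("stand",p,np.round(best.fun.reshape(-1,2),1).tolist())
print("hole",W(p,(0,-.105,.058)),"ring",W(p,rm))
E
python3 m.py
```

```text
hole [ 533.8 -276.5   59.2] [[0.4, 0.4], [-0.5, -0.1]]
ring [ 561.6 -160.2   89.3] [[0.3, 0.3], [-0.4, -0.1]]
pintop [508.6 103.4  78.1] [[0.4, 0.3], [-0.5, -0.1]]
collar [508.4 103.8  47. ] [[0.4, 0.3], [-0.5, -0.1]]
probetop [494.1 283.5 146.5] [[0.3, 0.2], [-0.3, -0.1]]
shoulder [493.6 282.6  54.4] [[-0.1, -0.1], [0.1, 0.0]]
stand [ 0.55196663 -0.17194337 -0.16790884] [[0.1, -0.5], [0.6, 0.2], [0.4, 0.6], [-0.4, 0.3], [0.2, -0.9], [0.2, -0.9], [-0.1, 0.3], [-1.0, 0.3], [-0.1, 0.4], [-0.7, 0.5]]
hole [ 0.53441893 -0.2754667   0.058     ] ring [ 0.56171814 -0.1593966   0.08773616]
```

```bash
cat >> h.py <<'E'
from scipy.spatial.transform import Rotation as Ro
YAW=-.168
def ori(yaw,tilt=0.,zaxis=None):
    "tool z down (or given); tool y nearest the horizontal direction yaw"
    z=np.array([0,0,-1.]) if zaxis is None else zaxis
    y=np.array([np.cos(yaw),np.sin(yaw),0]); y-=z*(y@z); y/=np.linalg.norm(y)
    return Ro.from_matrix(np.c_[np.cross(y,z),y,z]).as_rotvec()
def stat(m=""): print(m,"t%.2f"%manip.get_time(),"p",np.round(manip.get_position(),4),"F",np.round(manip.get_contact_force(),2),"w %.4f"%manip.get_width(),"g %.1f"%manip.get_grip_force())
E
python3 - <<'E'
from h import *
n=Ro.from_euler('z',YAW).apply([-np.sin(np.radians(20)),0,np.cos(np.radians(20))])
for y in (YAW,YAW+np.pi,YAW+np.pi/2,YAW-np.pi/2):
    print(round(y,2))
    for p,o in (((.5085,.1036,.22),ori(y)),((.534,-.276,.0855),ori(y)),((.494,.283,.15),ori(y)),(np.array([.5615,-.1595,.088])+n*.1,ori(y,zaxis=-n))):
        j=manip.solve_ik(p,o); print(None if j is None else np.round(j,2))
E
```

```text
-0.17
[ 0.18  0.28  1.87 -0.    1.    0.35]
[-0.5   0.58  1.76 -0.    0.8  -0.33]
[ 0.5   0.44  1.81 -0.    0.89  0.67]
[-0.34  0.26  2.06  0.13  0.48 -0.27]
2.97
None
None
[ 0.5   0.44  1.81 -0.    0.89 -2.47]
None
1.4
[ 0.18  0.28  1.87  0.    1.   -1.22]
[-0.5   0.58  1.76 -0.    0.8  -1.9 ]
[ 0.5   0.44  1.81  0.    0.89 -0.9 ]
[-0.34  0.26  2.06  0.13  0.48 -1.84]
-1.74
[0.18 0.28 1.87 0.   1.   1.92]
[-0.5   0.58  1.76  0.    0.8   1.24]
[0.5  0.44 1.81 0.   0.89 2.24]
[-0.34  0.26  2.06  0.13  0.48  1.3 ]
```

Run:
```python
from h import *
o=ori(YAW)
manip.move_to((.5085,.1036,.16),o)
manip.command_gripper(.05)
manip.servo_line((.5085,.1036,.0735),rate=.1); stat("at")
manip.command_gripper(0.0,40); stat("grip")
manip.servo_line((.5085,.1036,.20),rate=.15); stat("up")
manip.servo_line((.534,-.276,.20),rate=.35)
manip.servo_line((.534,-.276,.140),rate=.15); stat("over")
save("b")
R=lambda im,x,y,w,h,k:cv2.resize(im[y:y+h,x:x+w],None,fx=k,fy=k,interpolation=cv2.INTER_CUBIC)
s=cv2.imread("pics/b_scene.png");t=cv2.imread("pics/b_top.png")
cv2.imwrite("pics/c4.png",np.hstack([R(s,330,130,80,100,5),R(t,365,160,80,100,5)]))
```

```text
at t4.13 p [0.5089 0.1037 0.0739] F [ 0.42 -0.32  0.43] w 0.0500 g 0.0
grip t4.67 p [0.5086 0.1036 0.0736] F [0.24 0.87 0.15] w 0.0001 g 0.0
up t5.66 p [0.5078 0.1035 0.1992] F [-0.86  0.09 -0.24] w 0.0001 g 0.0
over t7.44 p [ 0.5344 -0.2753  0.1403] F [ 1.44 -0.78 -0.03] w -0.0000 g 0.0
```

View pics/c4.png

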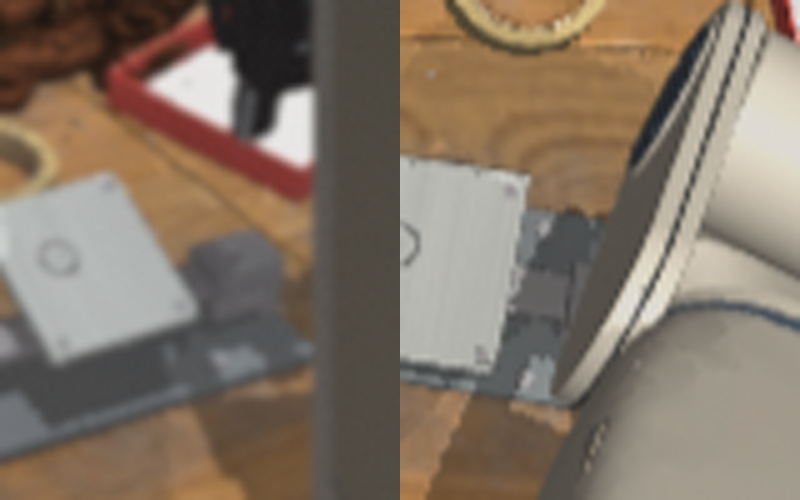

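The fingers are closed with nothing between them in the scene crop, around (255,120), so the grasp missed. I'll move clear and look at the pin rest.

Run:
```python
from h import *
R=lambda im,x,y,w,h,k:cv2.resize(im[y:y+h,x:x+w],None,fx=k,fy=k,interpolation=cv2.INTER_CUBIC)
s=cv2.imread("pics/b_scene.png");t=cv2.imread("pics/b_top.png")
cv2.imwrite("pics/c5.png",np.hstack([R(s,190,200,120,100,3.3),R(t,180,180,120,100,3.3)]))
```

```text
(no output)
```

View pics/c5.png

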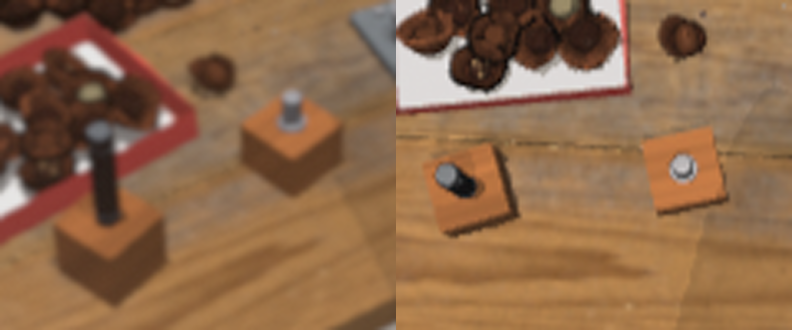

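The pin still stands undisturbed in its rest: (292,108) in the scene crop, (683,167) in the top crop. I'll compare the predicted fingertip position with the image to find the miss.

Run:
```python
from h import *
S=load("b_scene");T=load("b_top")
p=manip.get_position();R=Ro.from_rotvec(manip.get_ee_rot()).as_matrix();print(R.round(3).tolist())
for d in (0,.022): print(d,proj(S,p+R[:,2]*d),(proj(S,p+R[:,2]*d)-[330,130])*5)
for q in ((.5085,.1036,.045),(.5085,.1036,.075)):
    a,b=proj(S,q),proj(T,q);print(a,(a-[190,200])*3.3,b,(b-[180,180])*3.3)
print(p,manip.get_joint_positions())
```

```text
[[0.167, 0.986, 0.002], [0.986, -0.167, -0.001], [-0.001, 0.002, -1.0]]
0 [378.50497567 157.93638736] [242.52487833 139.6819368 ]
0.022 [377.47700273 164.1157348 ] [237.38501364 170.578674  ]
[277.48890637 237.33054073] [288.71339103 123.19078442] [267.04938421 231.11519948] [287.26296788 168.6801583 ]
[277.53327982 229.08506518] [288.8598234   95.98071511] [266.57685096 229.74660675] [285.70360817 164.16380227]
[ 0.53491661 -0.27602774  0.14124038] [-4.96159338e-01  4.95450331e-01  1.74110164e+00  1.77318503e-05
  9.03004179e-01 -3.28771529e-01]
```

The fingertips in the image sit about 25 mm higher than the stated tool length predicts. I'll touch the knob's top gently with closed fingers to measure the true tip height, and take a picture there.

Run:
```python
from h import *
manip.servo_line((.5345,-.276,.2),rate=.3)
manip.servo_line((.5085,.1036,.2),rate=.35)
manip.servo_line((.5085,.1036,.102),rate=.15); stat()
z=.102
f0=np.array(manip.get_contact_force())
while z>.07:
    z-=.002; manip.servo_line((.5085,.1036,z),rate=.04)
    f=np.array(manip.get_contact_force())-f0
    if abs(f[2])>2.5: break
stat("touch %.3f"%z)
save("d",("scene",))
s=cv2.imread("pics/d_scene.png")
cv2.imwrite("pics/c6.png",cv2.resize(s[170:260,225:325],None,fx=6,fy=6,interpolation=cv2.INTER_CUBIC))
S=load("d_scene");p=np.array(manip.get_position())
for q in (p,p-[0,0,.022]): print((proj(S,q)-[225,170])*6)
```

```text
t9.93 p [0.5091 0.1033 0.1025] F [0.14 0.18 0.77] w 0.0000 g 0.0
touch 0.070 t13.93 p [0.5086 0.1036 0.07  ] F [0.58 0.17 0.41] w -0.0003 g 0.2
[315.0073647  362.77169099]
[314.81390871 399.01493493]
```

View pics/c6.png

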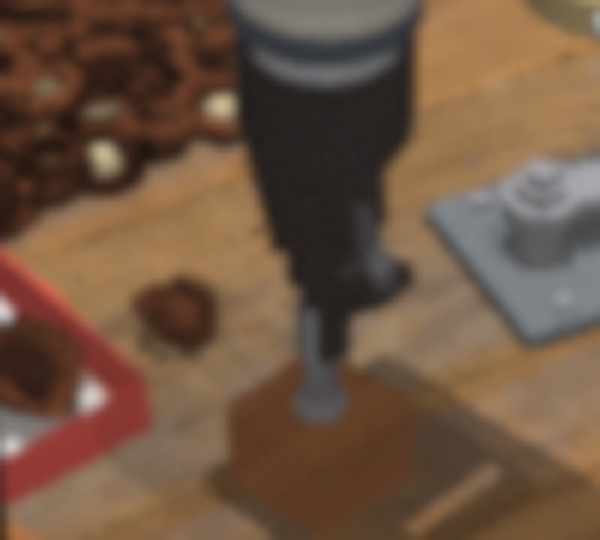

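Here the tip appears at crop (330,358) against a predicted (315,399), and one view can't tell a height offset from a sideways one. Touching the bare table with closed fingers gives the height directly, and the tip's pixel there gives x and y.

Run:
```python
from h import *
manip.servo_line((.5085,.1036,.13),rate=.25)
manip.servo_line((.45,.02,.05),rate=.25)
z=.05; manip.hold(.2)
f0=np.array(manip.get_contact_force())
while z>-.012:
    z-=.002 if z>.028 else .0015; manip.servo_line((.45,.02,z),rate=.05)
    f=np.array(manip.get_contact_force())-f0
    if abs(f[2])>3: break
stat("touch %.4f"%z); print(f)
save("e",("scene",))
s=cv2.imread("pics/e_scene.png");S=load("e_scene");p=np.array(manip.get_position())
c=proj(S,p-[0,0,.022]); x0,y0=int(c[0])-45,int(c[1])-55
cv2.imwrite("pics/c7.png",cv2.resize(s[y0:y0+80,x0:x0+90],None,fx=7,fy=7,interpolation=cv2.INTER_CUBIC))
print(x0,y0)
for q in (p,p-[0,0,.022]): print((proj(S,q)-[x0,y0])*7)
manip.servo_line((.45,.02,.06),rate=.2)
```

```text
touch -0.0065 t23.73 p [ 0.4501  0.02   -0.0051] F [-4.21  0.21 25.88] w 0.0001 g 12.7
[-4.34652678  0.22283456 25.86617058]
268 201
[324.67846693 347.99761039]
[321.79747239 387.34275458]
```

View pics/c7.png

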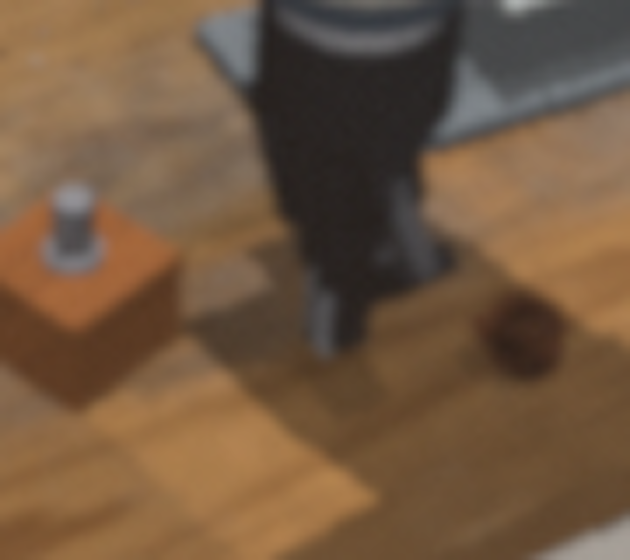

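Run:
```python
from h import *
S=load("e_scene")
g=lambda x,y:((x+.5)/7-.5+268,(y+.5)/7-.5+201)
for q in ((330,352),(357,345),(440,275),(375,290)): print(q,onz(S,*g(*q),0)*1000)
print(manip.get_width(),manip.get_position())
f=np.array(manip.get_contact_force()); print(f)
# known feature check on the pin
print(onz(S,*g(75,192),.075)*1000)
```

```text
(330, 352) [445.30127743  23.00934406   0.        ]
(357, 345) [442.3341055   11.87877234   0.        ]
(440, 275) [ 4.54569134e+02 -4.04204591e+01 -1.11022302e-13]
(375, 290) [462.61181158 -13.48859959   0.        ]
0.00021212502895239088 [0.45025894 0.02000365 0.06018334]
[-0.07832594 -1.01871213 -0.83180083]
[510.87572301  99.5024564   75.        ]
```

The table touch shows the closed tips about 5 mm behind the reported TCP, not 22 mm ahead, so the tool is 27 mm shorter than stated. Both earlier observations at the pin fit this. The sideways position is right, so I'll grasp again 27 mm lower.

Run:
```python
from h import *
manip.command_gripper(.045)
manip.servo_line((.45,.02,.12),rate=.3)
manip.servo_line((.5085,.1036,.11),rate=.3)
manip.servo_line((.5085,.1036,.0465),rate=.12); stat("at")
manip.command_gripper(0.0,35); stat("grip")
if manip.get_width()<.01: manip.servo_line((.5085,.1036,.12)); raise SystemExit("miss")
manip.servo_line((.5085,.1036,.17),rate=.2)
manip.servo_line((.534,-.276,.17),rate=.35)
manip.servo_line((.534,-.276,.110),rate=.15); stat("over")
save("f")
R=lambda im,x,y,w,h,k:cv2.resize(im[y:y+h,x:x+w],None,fx=k,fy=k,interpolation=cv2.INTER_CUBIC)
s=cv2.imread("pics/f_scene.png")
cv2.imwrite("pics/c8.png",R(s,335,130,70,85,7))
```

```text
at t26.29 p [0.5085 0.1032 0.0467] F [-0.04 -0.27 -0.05] w 0.0450 g 0.0
grip t26.66 p [0.5091 0.1037 0.0474] F [-0.74 -1.67  6.65] w 0.0150 g 34.1
over t29.21 p [ 0.5343 -0.2753  0.1103] F [-0.74 -1.09 -0.51] w 0.0146 g 34.4
```

View pics/c8.png

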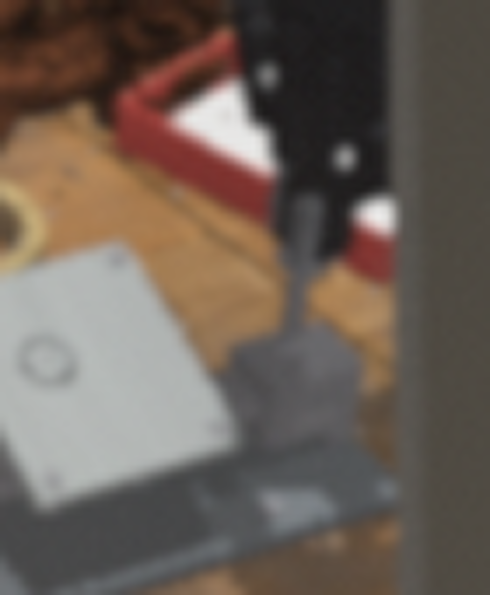

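Pictures are now used up, so the rest goes by numbers. The last crop shows the pin gripped upright, its foot at (290,332), i.e. pixel (376.4,177), right above the fork hole. Next is the guarded insertion.

Run:
```python
from h import *
print(proj(load("f_scene"),(.5343,-.2753,.0685)), "seen 376.4 177")
x,y=.534,-.2758
z=.110; f0=np.array(manip.get_contact_force()); log=[]
while z>.0575:
    z-=.004 if z>.066 else .0015
    manip.servo_line((x,y,z),rate=.05)
    f=np.array(manip.get_contact_force())-f0; log.append((round(z,4),*f.round(1)))
    if f[2]>12 or np.abs(f[:2]).max()>12: break
print(log); stat("end"); print(manip.get_torque())
```

```text
[375.16457776 178.12099367] seen 376.4 177
[(0.106, np.float64(0.4), np.float64(-0.6), np.float64(-0.8)), (0.102, np.float64(0.7), np.float64(-0.9), np.float64(-0.8)), (0.098, np.float64(-0.6), np.float64(-0.4), np.float64(-0.5)), (0.094, np.float64(1.8), np.float64(-1.2), np.float64(-2.6)), (0.09, np.float64(1.8), np.float64(-2.6), np.float64(-3.8)), (0.086, np.float64(4.1), np.float64(-0.8), np.float64(-3.5)), (0.082, np.float64(4.1), np.float64(-1.7), np.float64(-4.1)), (0.078, np.float64(4.5), np.float64(-2.5), np.float64(-3.6)), (0.074, np.float64(5.0), np.float64(-2.8), np.float64(-2.7)), (0.07, np.float64(5.8), np.float64(-3.1), np.float64(-2.7)), (0.066, np.float64(6.3), np.float64(-2.0), np.float64(-2.6)), (0.0645, np.float64(4.7), np.float64(-2.6), np.float64(-0.5)), (0.063, np.float64(5.8), np.float64(-2.8), np.float64(-0.1)), (0.0615, np.float64(5.8), np.float64(-2.0), np.float64(0.9)), (0.06, np.float64(5.1), np.float64(-2.4), np.float64(5.9)), (0.0585, np.float64(-0.4), np.float64(-0.3), np.float64(19.2))]
end t33.31 p [ 0.5347 -0.2762  0.0602] F [-0.22 -0.06 19.77] w 0.0145 g 36.5
[ 0.04407712 -0.05446009  0.05178012]
```

The pin seated with 19 N at TCP z = 0.060, as expected. I'll release it, grasp the probe, and hover tilted over the ring. An image test there will show whether the 27 mm lies along the tool (A) or in world z (B).

```bash
cat >> h.py <<'E'
n=Ro.from_euler('z',YAW).apply([-np.sin(np.radians(20)),0,np.cos(np.radians(20))])
ring=np.array([.5617,-.1596,.0877]); oT=ori(YAW,zaxis=-n)
E
python3 - <<'E'
from h import *
manip.servo_line((.5345,-.276,.0602),rate=.1)
manip.command_gripper(.04); stat("rel")
manip.servo_line((.5345,-.276,.19),rate=.2)
manip.hold(.05)
manip.servo_line((.494,.283,.19),rate=.4)
manip.servo_line((.494,.283,.085),rate=.15); stat("at")
manip.command_gripper(0,60); stat("grip")
manip.servo_line((.494,.283,.24),rate=.2); stat("up")
save("g")
manip.servo_line((*(ring+n*(.08+.025))[:2],.24),rate=.4)
manip.servo_line(ring+n*(.08+.025),oT,rate=.15); manip.hold(.2); stat("hover")
save("h")
S=load("h_scene");p=np.array(manip.get_position());R=Ro.from_rotvec(manip.get_ee_rot()).as_matrix()
zt=R[:,2]; print("tilt err",np.degrees(np.arccos(-zt@n)))
for nm,o in (("A",p+.080*zt),("B",p+[0,0,.027]+.107*zt)):
    print(nm,[ (s,proj(S,o-zt*s/1000).round(1).tolist()) for s in (0,18,50,65,80)])
print("ring",proj(S,ring))
g=S["image"].astype(int).sum(2)//3
u,v=proj(S,p+.08*zt).astype(int)
for r in range(v-40,v+8): print(r,u-16,*g[r,u-16:u+20])
E
```

```text
rel t33.92 p [ 0.5335 -0.2755  0.0594] F [ 0.05 -1.49 -0.92] w 0.0400 g 0.0
at t37.17 p [0.4946 0.283  0.0857] F [ 0.36 -0.04 -0.43] w 0.0399 g 0.0
grip t37.49 p [0.4946 0.2834 0.0862] F [-1.2   0.63  7.3 ] w 0.0188 g 58.3
up t38.42 p [0.4932 0.2826 0.2389] F [-1.05 -1.01 -0.57] w 0.0185 g 58.9
hover t40.59 p [ 0.5278 -0.1536  0.1875] F [-0.36 -0.46 -0.48] w 0.0185 g 58.9
tilt err 0.05393099495569191
A [(0, [342.7, 176.3]), (18, [344.3, 172.7]), (50, [347.4, 166.1]), (65, [348.8, 162.9]), (80, [350.3, 159.6])]
B [(0, [341.1, 174.2]), (18, [342.7, 170.5]), (50, [345.7, 163.9]), (65, [347.1, 160.7]), (80, [348.6, 157.4])]
ring [340.62149926 181.58852161]
136 326 44 39 32 33 34 38 40 39 44 45 45 41 45 50 54 60 62 62 62 69 67 49 37 35 35 34 32 32 33 33 32 32 31 34 34 32
137 326 36 36 33 38 40 41 40 43 49 49 48 47 53 59 61 63 68 68 64 64 62 47 38 36 36 35 33 33 34 33 34 32 31 34 35 34
138 326 32 32 34 36 41 44 47 49 54 55 52 50 57 63 59 60 64 64 62 63 58 45 37 37 34 34 34 34 32 34 32 34 33 34 36 37
139 326 36 35 38 42 46 51 57 63 66 66 61 60 64 69 64 58 56 60 64 67 63 52 42 36 34 34 33 33
[... 5382 characters left out ...]
 178 187 191 190 189 196 209 217 219 218 216 215 214 215 215 214 214 212 212 212 211 203 184
180 326 121 129 158 184 190 188 188 187 189 190 190 181 174 181 191 192 190 192 193 199 211 216 215 213 210 212 213 215 214 213 213 213 212 212 209 200
181 326 122 121 138 163 182 188 188 188 188 190 188 178 170 177 185 181 182 185 182 186 201 206 203 194 193 201 210 213 214 214 213 213 213 212 211 207
182 326 122 120 123 145 171 185 189 188 188 189 187 177 165 168 179 178 172 171 163 165 182 185 176 162 165 184 200 212 214 213 213 212 212 212 212 211
183 326 126 123 122 131 156 179 187 189 188 188 187 181 170 167 170 165 150 139 132 135 149 149 142 133 140 165 192 208 214 214 212 213 213 212 212 212
```

The handle's dark centreline at (348.3,166) and the foot end at about (342.8,177) match hypothesis A, allowing for the known +0.7 px image bias. So the offset lies along the tool and the probe axis points at the ring. Now the guarded approach.

Run:
```python
from h import *
def fn(k=6):
    a=[]; 
    for _ in range(k): manip.hold(.03); a.append(np.array(manip.get_contact_force())@n)
    return np.mean(a)
go=lambda h,r:manip.servo_line(ring+n*(.081+h),oT,rate=r)
go(.006,.08); f0=fn(12); L=[]
h=.006
while h>-.012:
    h-=.0015; go(h,.05); f=fn()-f0; L.append((h,f,(np.array(manip.get_position())-ring)@n-.081))
    if f>2.2: break
for l in L: print(np.round(l,4))
stat("end")
```

```text
[ 0.0045 -0.0149  0.0045]
[0.003  0.2198 0.003 ]
[ 0.0015 -0.0471  0.0015]
[ 0.      0.1272 -0.    ]
[-0.0015  0.2628 -0.0014]
[-0.003  1.206 -0.003]
[-0.0045  2.2039 -0.0045]
end t44.62 p [ 0.536  -0.1553  0.1597] F [0.54 0.55 1.83] w 0.0187 g 59.0
```

Run:
```python
from h import *
manip.servo_line(ring+n*(.081-.0052),oT,rate=.03); manip.hold(.5); stat("press"); 
print(np.mean([(manip.hold(.03),np.array(manip.get_contact_force())@n)[1] for _ in range(8)]))
save("i",("scene",)); S=load("i_scene"); G=load("g_scene")
p=np.array(manip.get_position());zt=Ro.from_rotvec(manip.get_ee_rot()).as_matrix()[:,2]
print("axis",[proj(S,p+zt*s).round(1).tolist() for s in (.076,.058,.031)],"ring",proj(S,ring).round(1))
g=S["image"].astype(int).sum(2)//3
for r in range(166,190): print(r,328,*g[r,328:358])
print("knob top/underside",proj(G,(.534,-.276,.088)),proj(G,(.534,-.276,.058)))
g=G["image"].astype(int).sum(2)//3
for r in range(166,190): print(r,362,*g[r,362:392])
```

```text
press t45.37 p [ 0.5362 -0.1553  0.159 ] F [-0.55  0.34  2.09] w 0.0190 g 59.0
1.462050805306379
axis [[340.6, 181.6], [342.2, 178.1], [344.7, 172.7]] ring [340.6 181.6]
166 328 131 130 127 125 126 128 133 138 147 156 155 145 132 132 145 148 126 86 49 38 53 71 79 74 56 41 39 39 45 57
167 328 139 135 133 132 136 146 155 163 167 166 160 153 151 162 176 171 133 79 42 39 60 76 79 67 48 40 41 49 67 87
168 328 151 149 149 147 152 162 172 181 184 179 179 186 192 197 196 173 121 66 36 43 62 77 76 63 54 61 71 82 96 112
169 328 155 155 159 163 168 176 186 198 202 200 201 207 212 211 196 156 96 48 34 40 58 74 82 88 102 120 131 137 136 131
170 328 152 161 168 175 182 188 195 205 210 209 210 212 215 210 186 132 73 39 33 37 48 73 105 139 163 179 185 184 172 148
171 328 160 173 180 184 189 192 195 204 211 211 211 212 214 208 179 119 62 38 34 34 50 92 142 181 198 205 207 205 193 167
172 328 169 181 186 188 191 191 193 200 208 211 212 212 212 207 178 118 61 41 35 40 71 122 173 202 211 211 212 210 203 184
173 328 170 177 185 189 192 191 192 195 202 208 211 212 211 207 179 122 66 44 43 58 97 150 193 21
[... 4430 characters left out ...]
9 116 138 153 155 149 140 132 125 119 112 106 103 100 102 109 119 122 119 115 110
185 362 213 211 205 194 179 170 164 150 126 105 101 113 128 132 127 118 110 105 101 100 98 98 99 103 113 124 126 121 118 114
186 362 214 213 211 203 187 174 170 164 151 127 102 96 104 108 106 104 101 99 97 98 97 97 99 104 117 127 129 125 122 117
187 362 214 214 211 208 195 180 171 169 160 139 110 96 99 101 102 104 101 99 98 100 98 98 100 106 118 129 128 125 121 118
188 362 213 213 212 210 202 188 171 159 148 129 106 97 103 101 100 102 101 102 105 106 102 99 99 106 119 126 126 122 119 117
189 362 213 213 211 208 203 190 167 139 121 109 96 95 101 101 102 105 104 107 114 113 105 100 101 108 118 124 123 121 120 121
```

The knob top is seen at (377,172.5), where a seated pin should show. The probe's shaft runs to the ring centre, and the force is about 2.4 N once the force reading's zero offset (roughly −0.9 N, inferred) is allowed for. Handing in.

```bash
python3 -c "
from h import *
print(manip.sign_off()); stat()"
```

```text
the job is handed in; nothing more can be done
None
the job is handed in; nothing more can be done
```

Handed in at about 46 s of the 64 s allowed: the pin is seated in the fork and let go, and the probe is held square on the ring with its foot about half way in (about 2.4 N, estimated); the sign-off call returned no verdict.

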